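# Angle the rail past the post and dock it in the test box

## Robot

A 6-joint arm with a two-finger parallel gripper is mounted at the origin on the work surface. World frame = base frame: x ahead of the robot, y to its left, z up, the work surface at z = 0. Lengths are in mm, angles in rad, forces in N, time in s.
With the tool pointing down it reaches from about 350 to 775 mm from the base axis. Payload 7.3 kg.
Tool frame: the origin (TCP) lies midway between the tips of the shut fingers; the grasp point (between the pads) lies 19 mm behind it; z points along the fingers, y is the direction in which the jaws open and shut (so a half turn about z gives the same grasp; the last joint's range is limited). The gripper opens to 92 mm and grips with 3 to 60 N. Pads are 19 mm wide; open, the fingers measure 130 mm over their backs; the gripper's body (75 mm by 190 mm) begins 47 mm behind the grasp point.
Start: joints at [1.162, 0.342, 1.524, -0, 1.275, -0.146], TCP at [136.372, 506.999, 226.741] pointing down, gripper open.
Joint ranges: [-2.53, 2.53], [-0.77, 2.02], [0.04, 2.7], [-1, 4.14], [0.28, 2.66], [-3.11, 3.11]. Speed limits (rad/s): [2.57, 2.57, 3.14, 3.14, 3.14, 3.14].

## Interface

Orientations are given as a unit quaternion [x, y, z, w].
In Python, from bench import r, command_gripper, get_image, ticket gives the robot as it stands. Calls block until the motion is done:
- r.goto(position, orientation): joint-space move of the TCP to a pose.
- r.move_linear(position, rot=None, rate=150, guard=None): straight line of the TCP; rot=None keeps the orientation; rate is the mean speed in mm/s. With guard (N) it stops when the force on the tool has changed by that much, and returns True; else False.
- r.move_joints(angles): joint-space move.
- command_gripper(opening): finger opening in mm; the grip force is fixed at half the most; returns when the fingers have stopped.
- r.wait(seconds).
- r.inverse_kinematics(position, orientation): joint angles nearest the present ones, or None.
- r.sense(): the state.
- get_image(name): name is "scene" or "top" or "wrist"; returns a dict with "pixels" (400x640x3 uint8, red, green, blue), "vertical_fov" (degrees; the focal length in pixels is half the picture's height over the tangent of half this angle, whatever the lens; pixels are square), "cx", "cy" (the principal point, pixels), "dist_coeffs" ([k1, k2, p1, p2, k3] as OpenCV has them; the pictures are not rectified), "R" (3x3) and "t" (3): a world point X has camera coordinates R X + t. Camera axes: x right, y down, z forward; pixel columns grow to the right and rows downward; lengths in mm; the calibration is good to about 2 mm. A picture is of the moment at which its call begins. There is no depth.
A pose or a line that the arm cannot do raises r.MotionError and nothing moves.
- ticket.hand_in(): hands the job in, once; it reports no verdict.
The state is a dict: "time": time; "joints": joint angles; "dq": joint speeds; "joint_torque": joint torques, N m; "tcp_pos": TCP position; "tcp_rot": TCP orientation; "force": force on the tool from outside, world axes, zero at the start; "moment": the same for the moment, N m; "gripper_width": finger opening in mm.
Only numpy, scipy, OpenCV 4.12 (cv2) and the standard library are available. Lean on these libraries where they do the work, as an engineer would, in place of code of your own. Each camera call takes 0.05 s, during which the arm holds its last target.

## Task

The loose aluminium rail has to be docked in the bay on the tan test box. Using only pushes with the fingers, swing one end past the brass post into the mouth of the bay, bring the other end round into line, and push the rail in until its end rests against the box. Do not grip or lift the rail, leave the other parts on the desk where they are, and finish clear of everything.

Things in the scene. Friction and masses are not known exactly. Their poses are not given: they have to be found in the camera images.
- test_box: Fixed tan cast-iron test box with a black rocker switch on top. Origin: on the desk, middle of the bay's closed end, where the flat box face (the stop) stands. The box (150 along x, 120 along y, 97 mm high) extends to +y; the bay, a lane on the desk, runs to -y from y = 0 to its open mouth at y = -110 mm, 48 mm wide inside (x = -24 to +24).
- bay_mouth (a point): Middle of the bay's mouth, 110 mm from the box face, 11 mm above the desk, axes as the test box. The bay is open above; its two tan walls are 10 mm thick and 22 mm high. From the end of the +x wall a guide of the same height flares outwards, its inner side running 20 mm towards +x and 40 mm towards -y from the mouth's corner.
- post: Fixed upright brass post, 16 mm in diameter, 55 mm high, standing a little outside the mouth, in front of the end of the -x wall and partly in the way: past it, about 38 mm are left in line with the bay, and more slantwise towards the flared guide. Origin: centre of its foot. The rail may lean on and slide along it.
- rail: Loose aluminium rail, black rubber strips along its sides: 200 mm long (x axis), 32 wide (y) over the strips, 20 high, about 0.3 kg; either end may go in first. Origin: middle of its underside. Starts flat on the desk, lying across the way in. Docked, its centre is 100 mm from the box face and 90 mm stick out. A push of 1 to 4 N slides it; near one end it pivots.
- rail_strip_a: Black rubber strip along the rail's +y long side, 192 x 3 x 18 mm, part of the rail. Origin: its centre. Fingers pressing both strips at once count as gripping the rail.
- rail_strip_b: The same strip along the rail's -y long side.
- top_plate: Loose silver rangefinder top plate, 115 x 32 x 24 mm, to be left alone. Origin: middle of its underside.
- tripod_adapter: Loose red anodised tripod adapter, 44 mm in diameter, 22 mm high, to be left alone. Origin: middle of its underside.
- crank_a: Loose chrome rewind crank, about 42 x 22 mm, 23 mm high, to be left alone. Origin: underside of its hub.
- crank_b: A second chrome rewind crank, same size, to be left alone. Origin: underside of its hub.
- lens_cap: Loose clear acrylic lens cap, 58 mm in diameter, 11 mm high, to be left alone. Origin: middle of its underside.
- screwdriver: Loose screwdriver, 150 mm long, to be left alone.
Mind the look-alikes: they are no part of the job. Of the things like the rail, leave any that is blue or purple; of the rest the larger one is meant.

How it is judged (in metres and radians):
At the end, for the whole second after the job is handed in: The rail lies flat and still in the bay, lengthwise within 10 degrees of it and centred within 18 mm, with its leading end no more than 7 mm from the box face (y of rail in the frame of test_box between -0.107 and -0.09 m and x of rail in the frame of test_box between -0.018 and 0.018 m and angle between the x axis of rail and the y axis of test_box, either way round below 0.17 rad and height (world z) of rail below 0.005 m and angle between rail's own z axis and vertical below 0.06 rad and linear speed of rail below 0.01 m/s); the robot touches nothing.
It fails at once if the rail is lifted off the desk (8 mm) or tipped by more than 17 degrees (height (world z) of rail above 0.008 m or angle between rail's own z axis and vertical above 0.3 rad).
It fails at once if the rail is gripped: the fingers press both of its long sides at once (contact force between each of rail_strip_a, rail_strip_b and the fingers above 1 N).
It fails at once if another loose part on the desk is disturbed (moved 15 mm) (distance of any of top_plate, tripod_adapter, crank_a, crank_b, lens_cap, screwdriver from where it was at the start of the episode above 0.015 m).
It also fails if it takes over 54 s, if anything falls off the work surface, if the arm or the gripper's body presses on something with over 40 N, if the wrist force passes 120 N, or if a joint passes its speed limit or range.

## Working session

There is one attempt and no reset: what is moved stays moved. The work goes in short steps, each a Python script; the robot and the scene stay as the last script left them, time stands still between calls to the robot, and variables do not carry over. Pictures are saved under pics/ and viewed, and the job is handed in when it is done.

```bash
ls; mkdir -p pics
cat > h.py <<'E'
import numpy as np, cv2
from bench import r, command_gripper, get_image, ticket
def save(im,n): cv2.imwrite(f'pics/{n}.png',im['pixels'][:,:,::-1])
def K(im):
    f=200/np.tan(np.radians(im['vertical_fov'])/2)
    return np.array([[f,0,im['cx']],[0,f,im['cy']],[0,0,1.]])
def ray(im,uv,z):
    uv=np.asarray(uv,float).reshape(-1,1,2)
    n=cv2.undistortPoints(uv,K(im),np.array(im['dist_coeffs'],float)).reshape(-1,2)
    R=np.array(im['R']);t=np.array(im['t']).ravel()
    c=-R.T@t; d=np.c_[n,np.ones(len(n))]@R
    s=(z-c[2])/d[:,2]
    return c+d*s[:,None]
def proj(im,P):
    R=np.array(im['R']);t=np.array(im['t'],float).ravel()
    p,_=cv2.projectPoints(np.asarray(P,float).reshape(-1,1,3),cv2.Rodrigues(R)[0],t,K(im),np.array(im['dist_coeffs'],float))
    return p.reshape(-1,2)
E
python3 - <<'E'
from h import *
import pickle
for n in ['scene','top','wrist']:
    im=get_image(n); save(im,n+'0'); pickle.dump(im,open(n+'0.pkl','wb'))
    print(n,im['vertical_fov'],im['cx'],im['cy'],im['dist_coeffs'],-np.array(im['R']).T@np.array(im['t']).ravel())
print(r.sense())
E
```

```text
pics
scene 53.81577433385257 316.3696745167509 200.78761138856132 [-0.02587214  0.          0.          0.          0.        ] [1022.03050497 -133.85632776  828.76987876]
top 43.79314671211306 318.02574864368523 198.8110129384566 [0.05519812 0.         0.         0.         0.        ] [ 266.48322808   16.4810656  1601.81148317]
wrist 63.25880399981266 320.04642886861114 200.13947347643827 [-0.02055318  0.          0.          0.          0.        ] [ 72.30124426 523.25984424 384.50829807]
{'time': 0.15, 'joints': array([ 1.16200789e+00,  3.42595460e-01,  1.52476359e+00, -1.02726055e-05,
        1.27542844e+00, -1.46016558e-01]), 'dq': array([ 0.00010964, -0.00042633, -0.0023897 , -0.00041785, -0.00021647,
        0.00023988]), 'joint_torque': array([ 1.06512161e-03, -4.31472766e+01, -2.44351602e+01,  7.16813095e-02,
        5.37218840e-02, -1.08440211e-04]), 'tcp_pos': array([136.24288969, 506.70400248, 226.19947462]), 'tcp_rot': array([ 1.31006755e-01,  9.91381296e-01, -5.75924309e-04, -1.58882799e-04]), 'force': array([-0.5918784 ,  0.61821049, -0.04195214]), 'moment': array([ 0.0445473 , -0.02604401,  0.01823036]), 'gripper_width': 91.77409799764521}
```

View pics/scene0.png

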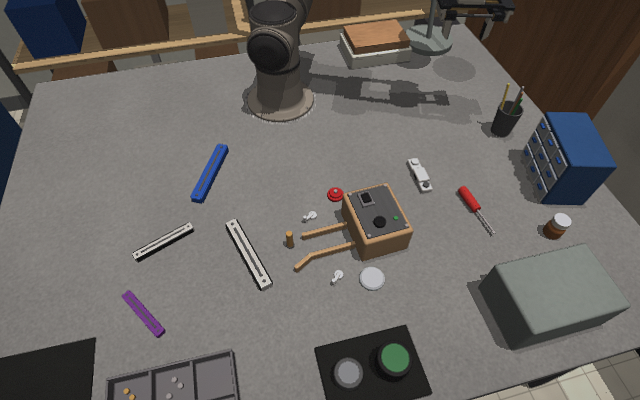

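View pics/top0.png

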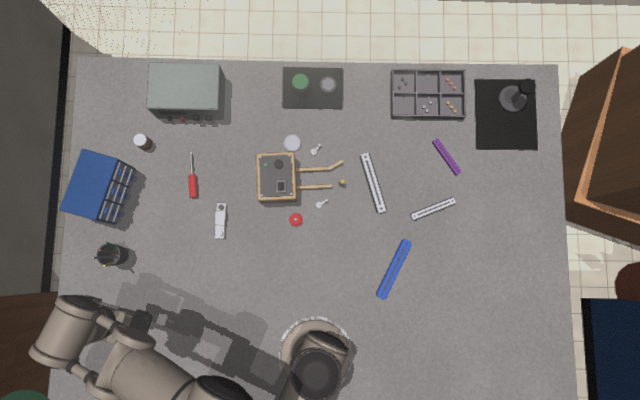

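View pics/wrist0.png

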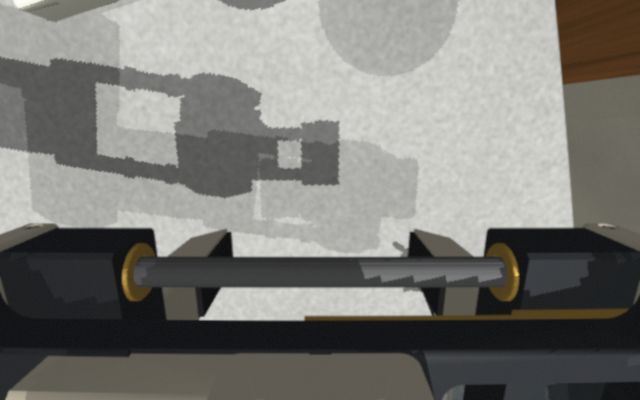

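Run:
```python
from h import *
import pickle
T=pickle.load(open('top0.pkl','rb'));S=pickle.load(open('scene0.pkl','rb'))
c=T['pixels'][120:280,220:480,::-1]; cv2.imwrite('pics/topz.png',cv2.resize(c,None,fx=3,fy=3,interpolation=cv2.INTER_CUBIC))
c=S['pixels'][170:310,120:430,::-1]; cv2.imwrite('pics/scz.png',cv2.resize(c,None,fx=2.5,fy=2.5,interpolation=cv2.INTER_CUBIC))
W=pickle.load(open('wrist0.pkl','rb'))
s=r.sense()
from scipy.spatial.transform import Rotation as Ro
Rt=Ro.from_quat(s['tcp_rot']); R=np.array(W['R']);cc=-R.T@np.array(W['t']).ravel()
print('cam in tool',Rt.inv().apply(cc-s['tcp_pos']), 'R cam axes in tool\n',R@Rt.as_matrix())
```

```text
cam in tool [  66.07326401   -0.80899302 -158.29713456] R cam axes in tool
 [[-7.82059690e-04  9.99999626e-01 -3.69175502e-04]
 [-9.68599050e-01 -8.49289420e-04 -2.48626544e-01]
 [-2.48626765e-01  1.63142242e-04  9.68599352e-01]]
```

View pics/topz.png

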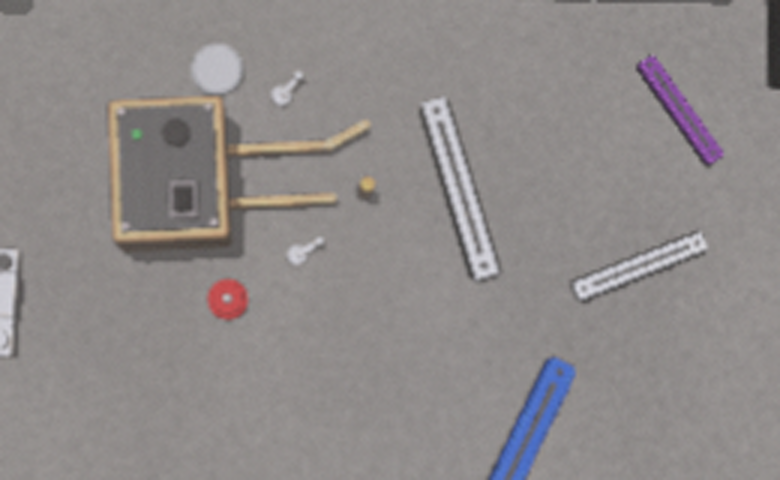

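View pics/scz.png

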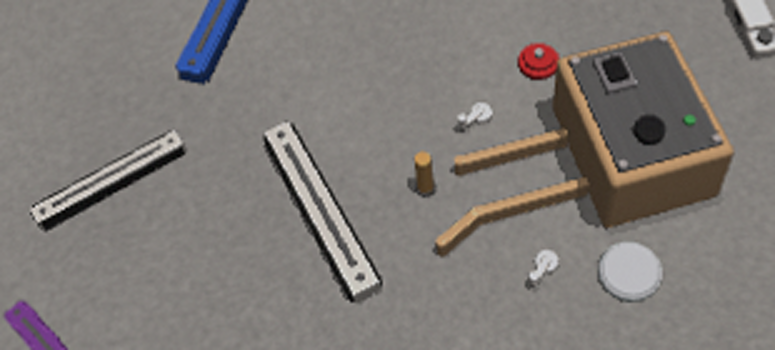

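```bash
cat > meas.py <<'E'
from h import *
def rail_fit(im,zt=20,lo=None,near=None):
    p=im['pixels'].astype(int); mx=p.max(2); mn=p.min(2)
    m=((mn>165)&(mx-mn<30)).astype(np.uint8)
    m=cv2.morphologyEx(m,cv2.MORPH_CLOSE,np.ones((5,5)))
    n,l,st,ce=cv2.connectedComponentsWithStats(m)
    out=[]
    for i in range(1,n):
        if st[i,4]<60: continue
        ys,xs=np.where(l==i)
        P=ray(im,np.c_[xs,ys],zt)[:,:2].astype(np.float32)
        (c,(a,b),ang)=cv2.minAreaRect(P)
        box=cv2.boxPoints((c,(a,b),ang)); e=max([box[1]-box[0],box[2]-box[1]],key=np.linalg.norm)
        out.append((np.round(c,1),sorted([round(a),round(b)]),round(np.degrees(np.arctan2(e[1],e[0]))%180,1)))
    return out
E
python3 - <<'E'
from meas import *
import pickle
T=pickle.load(open('top0.pkl','rb'));S=pickle.load(open('scene0.pkl','rb'))
for n,im in(('top',T),('scene',S)):
    print(n)
    for o in rail_fit(im):
        if 100<o[1][1]<240: print(o)
z=lambda l:np.array(l)/3+[220,120]
print('walls top z22\n',np.round(ray(T,z([(237,202),(337,199),(235,150),(328,147),(368,125)]),22)))
print('post',ray(T,z([(367,183)]),55))
z=lambda l:np.array(l)/2.5+[120,170]
print('scene walls -x: ',np.round(ray(S,z([(563,137),(459,163),(584,183),(478,212),(439,245)]),22)))
print('post',ray(S,z([(423,158)]),55))
E
```

```text
top
(array([ 541.3, -180.7]), [24, 198], np.float32(16.7))
(array([ 459.4, -372.7]), [18, 148], np.float32(112.2))
(array([411.7, 308.7]), [30, 109], np.float32(178.4))
scene
(array([-146.4,  373.3]), [18, 170], np.float32(87.5))
(array([416.4, 307. ]), [33, 112], np.float32(178.3))
(array([ 542.6, -180.5]), [25, 198], np.float32(16.8))
(array([ 464.9, -372.2]), [18, 147], np.float32(112.8))
walls top z22
 [[520.  58.  22.]
 [524. -50.  22.]
 [576.  61.  22.]
 [581. -39.  22.]
 [606. -82.  22.]]
post [[536.53828086 -79.57252279  55.        ]]
scene walls -x:  [[529.  62.  22.]
 [534. -43.  22.]
 [584.  67.  22.]
 [590. -38.  22.]
 [614. -80.  22.]]
post [[540.83846808 -77.87191136  55.        ]]
```

```bash
cat >> h.py <<'E'
def q(yawdeg):
    a=np.radians(yawdeg)/2  # tool x at yaw, z down: (cos a, sin a,0,0)
    return [np.cos(a),np.sin(a),0,0]
E
python3 - <<'E'
from meas import *
import pickle
r.goto([560,-190,260],q(95)); command_gripper(0)
s=r.sense();print(s['time'],s['tcp_pos'],s['joints'],s['gripper_width'],s['force'])
im=get_image('wrist');save(im,'wrist1');pickle.dump(im,open('wrist1.pkl','wb'))
E
```

```text
4.4667 [ 559.99755165 -189.98184409  259.99665995] [-4.56642762e-01  4.44682976e-01  1.27363949e+00  2.52161623e-05
  1.42328713e+00 -5.43947697e-01] 0.6735240164192394 [0.01208675 0.39541893 0.15721524]
```

View pics/wrist1.png

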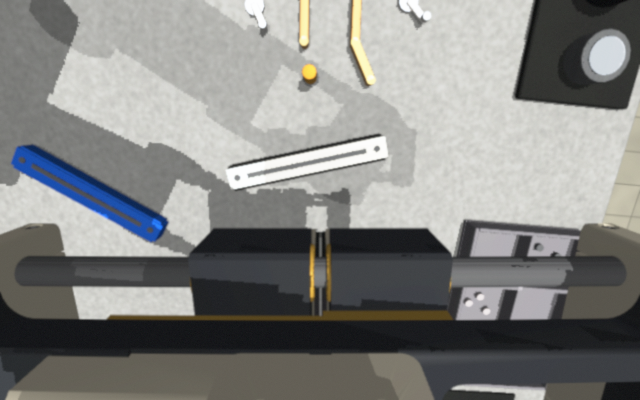

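Run:
```python
from meas import *
import pickle
W=pickle.load(open('wrist1.pkl','rb'))
for o in rail_fit(W):
    if 100<o[1][1]<240: print(o)
c=W['pixels'][0:200,220:420,::-1]; cv2.imwrite('pics/wz.png',cv2.resize(c,None,fx=4,fy=3,interpolation=cv2.INTER_CUBIC)) if 0 else cv2.imwrite('pics/wz.png',cv2.resize(c[:100],None,fx=4,fy=4,interpolation=cv2.INTER_CUBIC))
```

```text
(array([ 317.1, -395.9]), [49, 165], np.float32(5.5))
(array([ 859.7, -502.1]), [22, 144], np.float32(179.4))
```

View pics/wz.png

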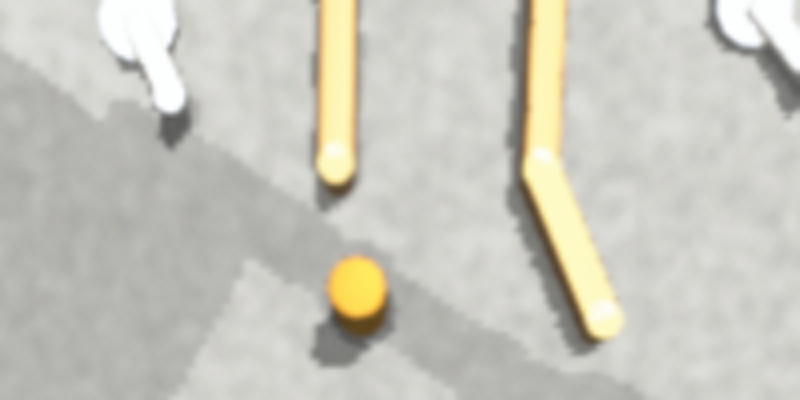

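Run:
```python
from meas import *
import pickle
W=pickle.load(open('wrist1.pkl','rb'))
z=lambda l:np.array(l)/4+[220,0]
print(np.round(ray(W,z([(356,10),(354,150),(527,10),(524,165),(588,330)]),22),1))
print('post',ray(W,z([(357,287)]),55))
p=W['pixels']; m=(p.min(2)>240).astype(np.uint8); m[:,:200]=0;m[:120]=0;m[215:]=0;m[:,410:]=0
m=cv2.morphologyEx(m,cv2.MORPH_CLOSE,np.ones((5,5)))
n,l,st,ce=cv2.connectedComponentsWithStats(m);i=1+st[1:,4].argmax()
ys,xs=np.where(l==i)
P=ray(W,np.c_[xs,ys],20)[:,:2].astype(np.float32);print(cv2.minAreaRect(P),P[P[:,0].argmin()],P[P[:,0].argmax()])
```

```text
[[ 5.318e+02 -3.800e+00  2.200e+01]
 [ 5.340e+02 -3.930e+01  2.200e+01]
 [ 5.785e+02  2.000e-01  2.200e+01]
 [ 5.819e+02 -3.900e+01  2.200e+01]
 [ 6.051e+02 -8.120e+01  2.200e+01]]
post [[539.11924851 -79.46162564  55.        ]]
((541.7749633789062, -180.64974975585938), (198.43341064453125, 24.234390258789062), 16.766435623168945) [ 443.74658 -198.02539] [ 638.91125 -163.73976]
```

```bash
cat > swing.py <<'E'
from meas import *
C=np.array([580.,-169.])
def fp(phi,gap):
    a=np.radians(phi);u=np.array([np.cos(a),np.sin(a)]);n=np.array([-u[1],u[0]])
    return C-125*u+(25.5+gap)*n
def look(tag):
    for nm in ('top','scene'):
        im=get_image(nm);save(im,nm+tag)
        for o in rail_fit(im):
            if 60<o[1][1]<240 and abs(o[0][0]-560)<110 and abs(o[0][1]+150)<140: print(nm,o)
    s=r.sense();print(s['time'],s['tcp_pos'],s['force'])
E
python3 - <<'E'
from swing import *
r.goto([*fp(16.7,12),90],q(16.7-90))
r.move_linear([*fp(16.7,12),6],rate=100)
print(r.sense()['force'],r.sense()['time'])
r.move_linear([*fp(16.7,0),6],rate=60)
for phi in range(24,66,8):
    r.move_linear([*fp(phi,0),6],rot=q(phi-90),rate=80)
    s=r.sense();print(phi,s['time'],np.round(s['force'],1))
look('s1')
E
```

```text
[ 0.35382995 -0.5772096   0.04723955] 7.95
24 8.65 [ 0.3 -0.8  0.2]
32 9.025 [-0.3  0.4  0.3]
40 9.4 [-0.4  0.6 -0.2]
48 9.775 [-0.5 -0.  -0.1]
56 10.15 [-0.4  0.2 -1.1]
64 10.525 [0.3 0.3 0.3]
top (array([ 588.4, -157.5]), [24, 90], np.float32(63.7))
scene (array([ 566.6, -206.5]), [24, 198], np.float32(63.8))
10.625 [ 501.65951498 -269.50002089    5.85586896] [ 0.28765077  0.42852947 -0.59298812]
```

Run:
```python
import cv2
a=cv2.imread('pics/scenes1.png')[130:330,120:440];cv2.imwrite('pics/z1.png',cv2.resize(a,None,fx=2.4,fy=2.4))
```

```text
(no output)
```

View pics/z1.png

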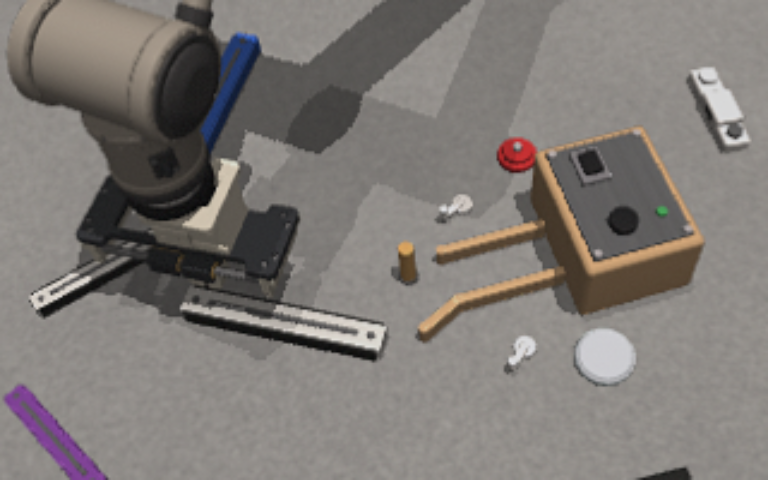

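Run:
```python
from swing import *
for phi in (72,80,88,94,99):
    r.move_linear([*fp(phi,0),6],rot=q(phi-90),rate=80)
r.move_linear([*fp(99,25),6],rate=120)
look('s2')
```

```text
top (array([ 587.2, -192.7]), [24, 162], np.float32(98.0))
scene (array([ 591.2, -210.2]), [25, 199], np.float32(98.0))
12.8167 [ 550.26892011 -300.53669647    6.31565982] [ 0.17033605  0.12591124 -0.06248247]
```

Run:
```python
import cv2
a=cv2.imread('pics/scenes2.png')[130:330,120:440];cv2.imwrite('pics/z2.png',cv2.resize(a,None,fx=2.4,fy=2.4))
```

```text
(no output)
```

View pics/z2.png

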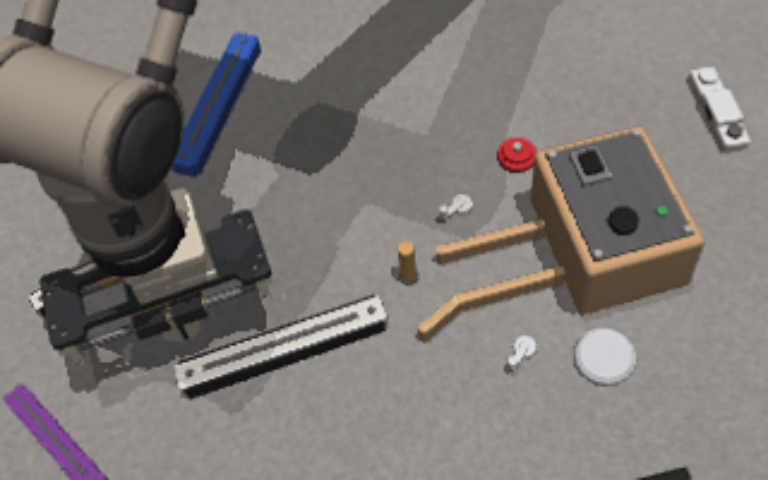

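```bash
cat > push.py <<'E'
from swing import *
def pus(cx,cy,phi,gap=0):
    a=np.radians(phi);u=np.array([np.cos(a),np.sin(a)])
    return np.array([cx,cy])-(100+9.5+gap)*u
def run(a,b,n,rate=60,guard=25):
    a=np.array(a,float);b=np.array(b,float)
    for k in range(1,n+1):
        p=a+(b-a)*k/n
        g=r.move_linear([*pus(*p),6],rot=q(p[2]),rate=rate,guard=guard)
        s=r.sense();print(np.round(p,1),round(s['time'],2),np.round(s['force'],1),g)
        if g: return True
    return False
E
python3 - <<'E'
from push import *
P0=(590,-210,98)
s=r.sense()['tcp_pos']
r.move_linear([s[0],s[1],60],rate=150)
r.goto([*pus(*P0,25),60],q(98))
r.move_linear([*pus(*P0,25),6],rate=120)
r.move_linear([*pus(*P0,2),6],rate=80)
run(P0,(583.2,-153.3,100.5),4)
look('p1')
E
```

```text
[ 588.3 -195.8   98.6] 16.17 [ 0.1  0.8 -0.3] False
[ 586.6 -181.6   99.2] 16.56 [0.1 0.2 0.1] False
[ 584.9 -167.5   99.9] 16.95 [-0.2 -1.7  0.7] False
[ 583.2 -153.3  100.5] 17.34 [-0.5  0.5 -0.5] False
top (array([ 578.7, -130.7]), [24, 132], np.float32(100.4))
scene (array([ 582.5, -142.1]), [24, 181], np.float32(100.7))
17.4417 [ 603.09219801 -260.67053308    5.94073904] [ 0.36684594 -0.2978868  -0.81091667]
```

Run:
```python
import cv2
a=cv2.imread('pics/scenep1.png')[130:330,120:440];cv2.imwrite('pics/z3.png',cv2.resize(a,None,fx=2.4,fy=2.4))
```

```text
(no output)
```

View pics/z3.png

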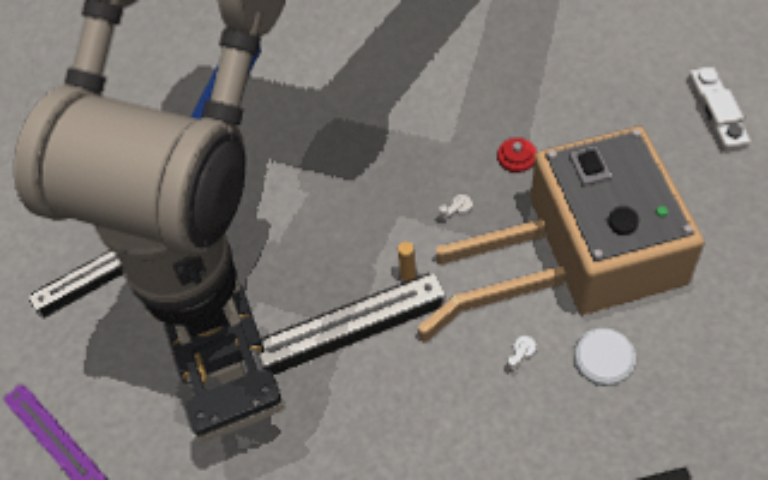

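```bash
python3 - <<'E'
from push import *
run((583.2,-153.3,100.5),(571,-99.5,96),5)
look('p2')
E
python3 - <<'E'
import cv2
a=cv2.imread('pics/scenep2.png')[130:330,120:440];cv2.imwrite('pics/z4.png',cv2.resize(a,None,fx=2.4,fy=2.4))
E
```

```text
[ 580.8 -142.5   99.6] 17.77 [ 0.2 -0.2  0.4] False
[ 578.3 -131.8   98.7] 18.12 [-0.2  0.4 -0.4] False
[ 575.9 -121.    97.8] 18.46 [-0.5  0.  -0.2] False
[ 573.4 -110.3   96.9] 18.8 [0.2 0.3 0.6] False
[571.  -99.5  96. ] 19.14 [-0.2 -0.1 -0.5] False
top (array([567.6, -68.4]), [24, 143], np.float32(95.9))
scene (array([571.1, -87.5]), [24, 179], np.float32(95.8))
19.2417 [ 582.32502733 -208.06524428    5.89317807] [-0.35142989 -0.07736397 -0.79245158]
```

View pics/z4.png

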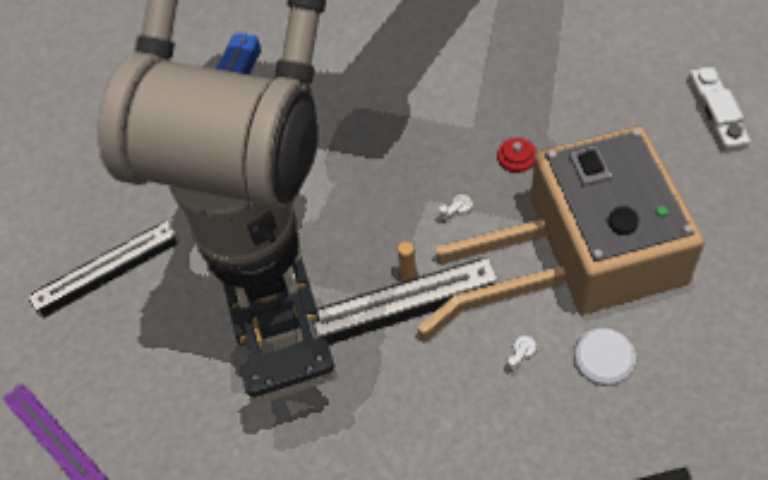

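```bash
python3 - <<'E'
from push import *
g=run((571,-99.5,96),(562.5,-39,92.8),5)
if not g:
    a=np.radians(92.8)
    g=run((562.5,-39,92.8),(562.5-.049*20,-19,92.8),1,rate=15,guard=8)
    r.wait(.2);print(g,r.sense()['force'])
look('p3')
E
python3 - <<'E'
import cv2
a=cv2.imread('pics/scenep3.png')[130:330,120:440];cv2.imwrite('pics/z5.png',cv2.resize(a,None,fx=2.4,fy=2.4))
E
```

```text
[569.3 -87.4  95.4] 19.6 [ 0.2 -0.2 -0.5] False
[567.6 -75.3  94.7] 19.96 [-0.  -0.3 -1.1] False
[565.9 -63.2  94.1] 20.32 [0.1 0.7 0.3] False
[564.2 -51.1  93.4] 20.68 [ 0.1 -0.   0.3] False
[562.5 -39.   92.8] 21.03 [-0.9  0.1 -0.5] False
[561.5 -19.   92.8] 21.74 [ 0.2 -1.3  0.1] True
True [ 0.21817062 -1.34578311  0.73547443]
scene (array([563. , -23.1]), [24, 164], np.float32(92.8))
22.0417 [ 567.18072647 -140.86948348    5.25811465] [ 0.15969602 -0.65870441 -0.21147171]
```

View pics/z5.png

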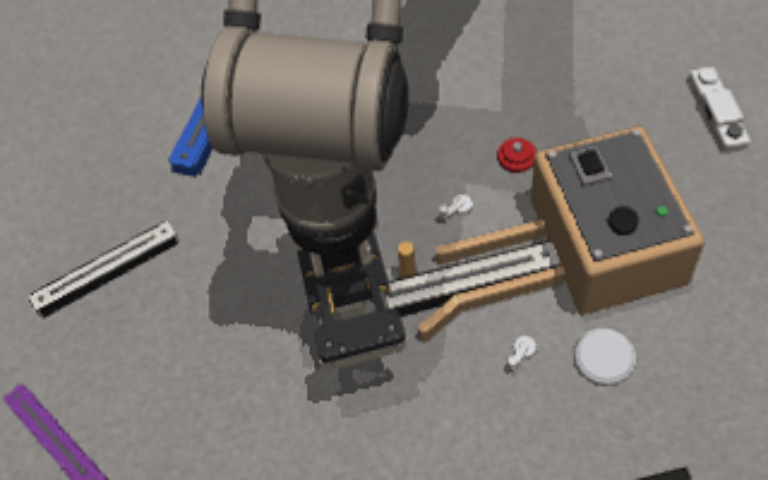

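```bash
python3 - <<'E'
from push import *
p=r.sense()['tcp_pos'];g=r.move_linear([p[0]-.4,p[1]+8,6],rate=12,guard=14);s=r.sense();print(g,s['tcp_pos'],s['force'])
r.move_linear([p[0]+2,p[1]-40,6],rate=80)
r.move_linear([p[0]+2,p[1]-60,150],rate=150)
r.goto([500,-330,250],q(60))
look('f')
im=get_image('wrist');save(im,'wf')
E
python3 - <<'E'
import cv2
a=cv2.imread('pics/scenef.png')[130:330,120:440];cv2.imwrite('pics/z6.png',cv2.resize(a,None,fx=2.4,fy=2.4))
a=cv2.imread('pics/topf.png')[120:280,220:480];cv2.imwrite('pics/z7.png',cv2.resize(a,None,fx=3,fy=3))
E
```

```text
True [ 568.1037228  -140.87280734    5.72738018] [ 1.19590683 -0.99297608  1.1625621 ]
top (array([562.6, -35.5]), [24, 189], np.float32(93.0))
scene (array([564.1, -35.2]), [24, 188], np.float32(93.1))
25.0417 [ 500.31685243 -328.25432788  248.23991009] [-0.41962382 -0.28692422 -0.15801436]
```

View pics/z6.png

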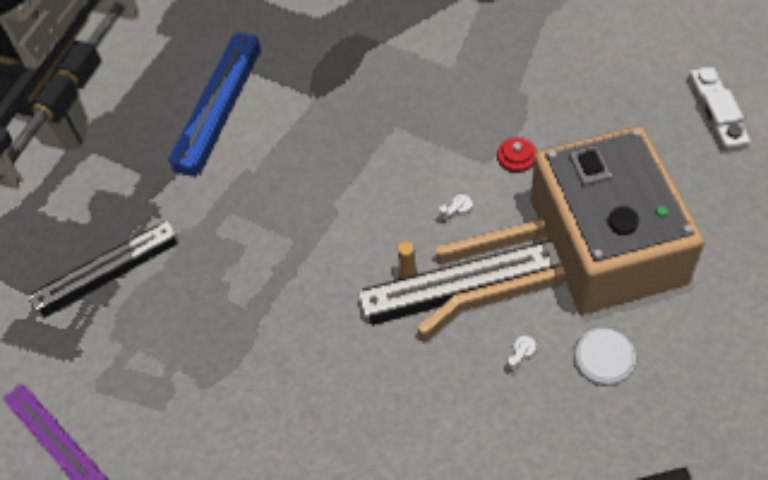

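View pics/z7.png

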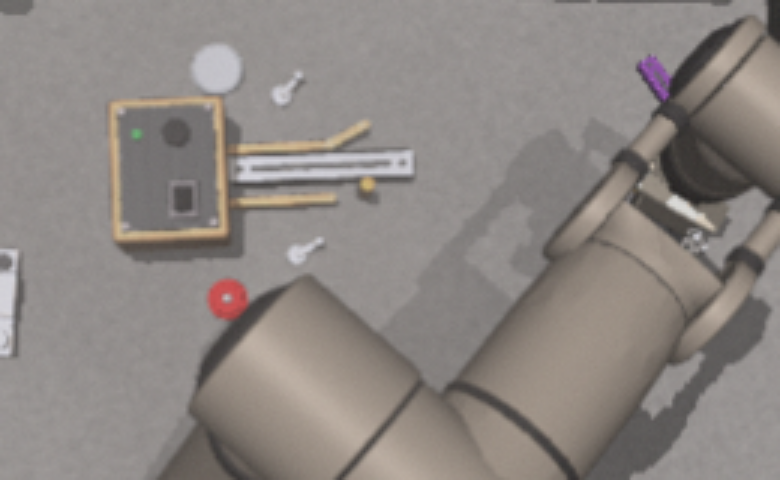

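Run:
```python
import cv2
a=cv2.imread('pics/scenef.png')[215:275,265:365];cv2.imwrite('pics/z8.png',cv2.resize(a,None,fx=7,fy=7,interpolation=cv2.INTER_CUBIC))
```

```text
(no output)
```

View pics/z8.png

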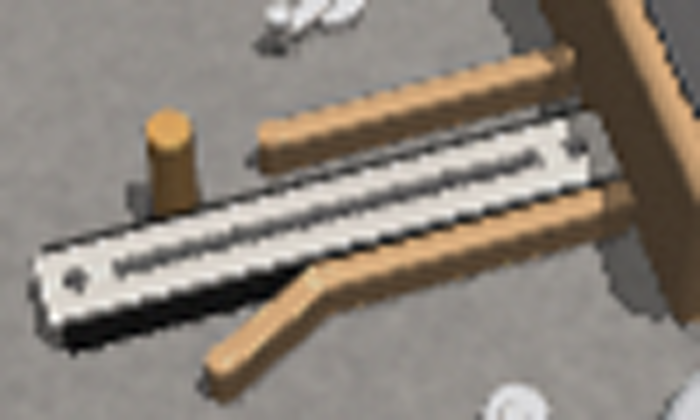

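Run:
```python
from h import *
r.wait(.3);print(r.sense()['time'],r.sense()['dq'].round(4));ticket.hand_in()
```

```text
25.3917 [-0.0077 -0.0042 -0.0019  0.0012  0.0012  0.    ]
the job is handed in; nothing more can be done
```

The rail is docked in the bay, and I handed the job in at about 25 s. I swung its near end round from 17° to 98° with the shut fingers. Then I pushed its tail end past the post, straightening it as it went in, until the force guard stopped the arm at the box face.

**Position:** a second push with a 14 N guard stopped at the same spot. The tail end sticks out about 89.5 mm, against 90 mm expected. The rail lies at 93°, against a bay axis I measured at about 92.8°, and its centre is about 5 mm off the bay's centre line (18 mm allowed).

**Surroundings:** in the last scene and top pictures, the adapter, cranks, lens cap and top plate look unmoved. The screwdriver was outside my final close-ups, but the arm never went near it. The arm finished raised and clear of everything.

**One disagreement:** the colour mask saw only 188 mm of the rail's length, because the box's shadow darkens the leading end. A close-up showed that shadowed end reaching the box face, with the screw hole where it should be.

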